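Pull the second fuse carrier of a DC string

ROBOT

A 6-joint arm with a two-finger parallel gripper is mounted at the origin on a cart in front of the work surface, level with it; the furniture and walls round the work are solid. World frame = base frame: x ahead of the robot, y to its left, z up, the work surface at z = 0. Lengths are in m, angles in degrees, forces in N, time in s.
With the tool pointing down it reaches from about 0.4 to 0.825 m from the base axis. Payload 7 kg.
Tool frame: the origin (TCP) lies at the very end of the fingers, on their centre line; the grasp point (between the pads) lies 19 mm behind it (r.hold_point_z is the distance from the TCP to the grasp point, in m); x points along the fingers, y is the direction in which the jaws open and shut, and the axes are right-handed (so a half turn about x gives the same grasp; the last joint's range is limited). The gripper opens to 88 mm and grips with 3 to 60 N. Pads are 19 mm wide; open, the fingers measure 130 mm over their backs; the gripper's body (78 mm by 193 mm) begins 47 mm behind the grasp point.
Start: joints at [-48.008, 20.546, 0.682, 0, -70.136, -16.507], TCP at [0.29, -0.609, 0.227] pointing down, gripper open.
Joint ranges: [-176.03, 176.03], [-82.01, 121.73], [-58.28, 71.71], [-173.87, 95.51], [-174.79, -0.11], [-173.66, 173.66]. Speed limits (degrees/s): [136.94, 136.94, 172.46, 180, 180, 180].

INTERFACE

Orientations are given as [roll, pitch, yaw] about the fixed x, y, z axes, in that order (R = Rz(yaw) Ry(pitch) Rx(roll)).
In Python, from plant import r gives the robot as it stands. The module is installed in compiled form; this text tells all that it offers.
- The arm moves only by the shell command python3 -m creep 'ROWS' [FORCE]. ROWS is JSON, a list of rows, each a list of 7 numbers: the turn, a rotation vector about the tool's x, y, z in rad, then the shift along the tool's x, y, z in cm, then the opening in per cent of the stroke, from 0 (shut) to 100 (fully open). In form: [[rx, ry, rz, x, y, z, fingers], ...]. A call has 1 to 8 rows; each row shifts and turns the commanded pose from where the row before left it, along the tool's axes as they then stand; what a row does not reach is not made up. A row lasts 1/10 s, in which the tool goes at most 50 mm and 8.59 degrees, less where a joint would pass 70% of its speed; a pose out of reach is approached as far as the arm can. A call is refused whole if a number of a shift passes 5 or a number of a turn 0.15, either way. A call with a gripper value outside its range is refused whole. The fingers move at their own pace and stop on an object; FORCE is the grip in N (left out, the last holds). Time passes only in rows, so rows that do not move let the fingers close. It gives the time, the measured TCP pose, the force and the opening at its end, in the units of the state.
- r.get_state(): the state, without advancing time (a new reading comes with each control period).
- r.capture(name): name is "scene" or "top" or "wrist"; returns (picture, depth): 384x512x3 uint8, blue, green, red; 384x512 float32, m along the optical axis (not along the pixel's ray), 0 where there is no reading.
- r.camera_info(name): a dict with "fovy" (degrees; the focal length in pixels is half the picture's height over the tangent of half this angle, whatever the lens; pixels are square), "cx", "cy" (the principal point, pixels), "camera_from_world" (4x4, takes a point from world to camera coordinates). Camera axes: x right, y down, z forward; pixel columns grow to the right and rows downward; lengths in m; the calibration is good to about 2 mm. A picture is of the moment at which its call begins: read the wrist's pose just before it. camera_info takes no time and is no camera call; for the wrist camera it gives the pose at the moment of the call.
- r.close_job(): hands the job in, once; it reports no verdict.
Trained networks look in the newest picture that a camera, given by its name, has taken for a name from the list of things; names that differ only in an ending like _2 or _b are one class to them, and where a whole thing is asked for, a point or a joint stands for the part that bears it (a point fixed in the world has none). Each returns a list of dicts, best first, with "score" (0 to 1); they miss things now and then, are a little off and sometimes report something else, mostly with a low value. They report only what shows in the picture. A call takes as long as a camera call. They do not tell look-alikes from the thing itself.
- r.look_for(query, camera): "rect" ([left, top, right, bottom] in pixels, round what is visible of it).
- r.masks_of(query, camera): "pixels" (384x512 bool, what is visible of it) and "rect" ([left, top, right, bottom] in pixels, round what is visible of it).
The state is a dict: "time_s": time; "joints": joint angles; "qd": joint speeds; "joint_torque": joint torques, N m; "tcp_pos": TCP position; "eef_rot": TCP orientation; "contact_force": force on the tool from outside, world axes, zero at the start; "moment": the same for the moment, N m; "gripper_width": finger opening in m.
Only numpy, scipy, OpenCV 4.12 (cv2) and the standard library are available. Lean on these libraries where they do the work, as an engineer would, in place of code of your own. Each camera call takes 0.05 s, during which the arm holds its last target. There are 200 camera calls.

TASK

Isolate the second pole of the test string: two fuse bases stand on the table, and the carrier of the uncovered one has already been pulled. Pull the grey touch cover straight up off its snap detents on the other base and stand it gently, open side down, on a free patch of the table, touching neither base; then pinch the two side catches of that base's fuse carrier together, draw the carrier straight up out of its contacts, and finish while still holding it by its pinched catches, upright and still, a hand's breadth above its base. Leave everything else on the table where it lies.

Things in the scene. Friction and masses are not known exactly. Their poses are not given: they have to be found in the camera images.
- fuse_base: Black fuse base fixed to the table, the one that wears the grey cover. Foot 70 (x) x 164 (y) x 8 mm, a copper lug and bolt at each y end; shoulder 64 x 116 mm up to z 24 mm, on which the cover stands; above it the socket, 54 x 102 mm outside. Origin: centre of its underside, on the table; z up, y along its long side, x across (the direction in which the catches are pinched).
- socket_rim (a point): Middle of the fuse base's open socket, at its rim, 50 mm above the table; axes as the base's. The long side walls are 8 mm thick (x 19 to 27 mm either side). In the middle of each a window, 24 mm long; its upper edge is a ledge, z 45 to 50 mm, under which a hook of the carrier sits.
- empty_base: The other base, the same in shape, size and frame, fixed to the table; uncovered and empty. Not to be worked on.
- cover: Light grey plastic touch cover: a hood open below, 62 (x) x 110 (y) mm, 117 mm over a rounded bar at each y end, 63.5 mm high plus a grip fin on top, wall 2.5 mm, 120 g. Origin: centre of its open rim; z up, x and y as the base's. At the start it is pushed over the socket with 1.5 mm clearance, its rim on the shoulder, 24 mm above the table.
- cover_fin (a point): Middle of the top edge of the cover's grip fin, 86 mm above the cover's rim; axes as the cover's. Fin 14 mm thick (x), 44 mm long (y), 22 mm high. A sprung steel roller at each y end of the socket sits in a window of the cover: pulled straight up it lets go within 6 mm, at about 8 to 16 N, then the cover is free; its rim is above the carrier's top 60 mm up.
- carrier: Grey fuse carrier, 36 (x) x 66 mm body with copper knife blades out to 84 mm along y and a white cartridge fuse along y on top; 185 g. Origin: centre of its underside; z up, axes as the base's. Seated in the socket it stands 8 mm above the table, 1 mm clearance, its blades between sprung jaws (about 5 N to draw it over 40 mm). Two catches lock it in.
- catch_grip (a point): Midway between the thumb tabs of the carrier's catches (dark grey, on its x sides), at mid-height, 61.5 mm above the carrier's underside, 69.5 mm above the table when seated; axes as the carrier's. Tabs 22 mm wide (y), 7 to 32 mm above the socket rim. Over the tabs 48 mm along x (52 at the top) when out, 31 mm when pressed right in, faces then upright. The fuse's top is 10.5 mm below this point.
- catch_near (a joint): Catch on the carrier's -x side, in rad: 0 sprung out, 0.15 pressed in to its stop; its hook is free of the ledge from about 0.11. Hinged at the carrier's foot. A finger needs about 2 N at the tab to start it and 6 N to press it right in.
- catch_far (a joint): The same on the carrier's +x side.
- pulled_carrier: The other pole's carrier, the same with its catches, lying loose on its side, 75 x 84 x 48 mm. Bystander; origin at the middle of its foot, 18 mm above the table; its own z points level, towards its tabs.
- the_hand_meter: Orange and black hand multimeter lying on the table, 150 x 69 x 44 mm, loose. Bystander; origin at the centre of its underside.
- carton: Small white carton of fuses, 40 x 62 x 30 mm, loose. Bystander; origin at the centre of its underside.
- caliper: Caliper lying on the table, 73 x 220 x 17 mm (long along its y), loose. Bystander; origin at the centre of its underside.
- bar: Flat copper busbar, 25 x 130 x 8 mm (long along its y), loose. Bystander; origin at the centre of its underside.
- tester: Green-handled screwdriver, 27 x 172 x 24 mm (long along its y), loose. Bystander; origin at the centre of its underside.
- lug_bin: Red open parts bin with cable lugs, 147 x 108 x 50 mm, loose, at the table's near left corner. Bystander; origin about the centre of its underside.
There are look-alikes about, which are no part of the job. What is shaped like the cover but turquoise is not meant.

How it is judged:
By the outcome, as a careful person would: the job done as asked, in the order asked, and still so for the second after the job is handed in, while the arm keeps its last pose, push and grip.
It also fails if it takes over 54 s, if anything falls off the work surface, if the arm or the gripper's body presses on something with over 40 N, if the wrist force passes 120 N, or if a joint passes its speed limit or range.

## Working session

There is one attempt and no reset: what is moved stays moved. The work goes in short steps, Python scripts to look and compute and a shell command to move; the robot and the scene stay as the last step left them, time stands still between calls to the robot, and variables do not carry over. Pictures are saved under pics/ and viewed, about 8 in all and at most 12, crops included, and the job is handed in when it is done.

```bash
mkdir -p pics; cat > h.py <<'E'
import numpy as np, cv2
from plant import r
def K(n):
    i=r.camera_info(n); return i, 192/np.tan(np.radians(i['fovy'])/2)
def world(n,u,v,d,i=None):
    i=i or r.camera_info(n); f=192/np.tan(np.radians(i['fovy'])/2)
    u,v,d=map(lambda a:np.asarray(a,float),(u,v,d))
    p=np.stack([(u-i['cx'])/f*d,(v-i['cy'])/f*d,d,np.ones_like(d)],-1)
    return (p@np.linalg.inv(i['camera_from_world']).T)[...,:3]
def cloud(n,dep,i=None):
    v,u=np.mgrid[:384,:512]; return world(n,u,v,dep,i)
def proj(n,P,i=None):
    i=i or r.camera_info(n); f=192/np.tan(np.radians(i['fovy'])/2)
    p=np.c_[np.atleast_2d(P),np.ones(len(np.atleast_2d(P)))]@i['camera_from_world'].T
    return np.c_[p[:,0]/p[:,2]*f+i['cx'],p[:,1]/p[:,2]*f+i['cy']]
E
python3 - <<'E'
from h import *
ims=[]
for n in("scene","top"):
    p,d=r.capture(n); cv2.imwrite(f"pics/{n}0.png",p); np.savez(f"{n}0.npz",p=p,d=d,**{})
    X=cloud(n,d)
    for q in("cover","fuse_base","empty_base"):
        for m in r.masks_of(q,n)[:4]:
            px=m["pixels"]&(d>0); print(n,q,round(m["score"],2),np.round(m["rect"]),np.round(np.median(X[px],0),3),p[px].mean(0).round())
print(r.get_state())
ims=[cv2.imread(f"pics/{n}0.png") for n in("scene","top")]
cv2.imwrite("pics/both.png",cv2.resize(np.vstack(ims),(800,1200))[:600]) 
E
```

```text
scene cover 0.91 [202. 192. 236. 213.] [ 0.683 -0.003  0.048] [110. 116.  31.]
scene cover 0.6 [180. 217. 212. 252.] [0.549 0.282 0.072] [124. 134. 135.]
scene fuse_base 0.77 [178. 238. 214. 265.] [0.537 0.308 0.011] [48. 52. 59.]
scene empty_base 0.66 [218. 210. 265. 238.] [0.524 0.058 0.024] [53. 55. 60.]
scene empty_base 0.63 [181. 240. 217. 266.] [0.538 0.309 0.011] [46. 50. 57.]
scene empty_base 0.62 [191. 258. 256. 305.] [0.371 0.363 0.022] [ 39.  46. 128.]
top cover 0.87 [156. 168. 202. 197.] [0.563 0.252 0.087] [110. 119. 125.]
top cover 0.6 [251. 120. 292. 160.] [ 0.689 -0.02   0.063] [100. 106.  38.]
top fuse_base 0.87 [153. 169. 211. 204.] [0.559 0.206 0.009] [29. 32. 41.]
top empty_base 0.92 [224. 178. 279. 210.] [0.537 0.042 0.011] [28. 29. 35.]
top empty_base 0.29 [157. 167. 211. 203.] [0.562 0.203 0.009] [32. 35. 44.]
{'time_s': 0.4, 'joints': array([-4.80084555e+01,  2.05537511e+01,  6.76366508e-01, -1.37483765e-03,
       -7.01346570e+01, -1.65064542e+01]), 'qd': array([ 0.01130553, -0.11033393,  0.02967093,  0.01787976, -0.00865482,
        0.04395104]), 'joint_torque': array([ 7.96760905e-04, -5.81674504e+01,  2.92922616e+01,  6.99343979e+00,
        1.08824956e-02, -9.33286242e-05]), 'tcp_pos': array([ 0.29038378, -0.60927442,  0.22643089]), 'eef_rot': array([100.37798798,  89.98788918, 125.86261096]), 'contact_force': array([0.18422528, 0.45817709, 0.29759798]), 'moment': array([-0.00254679,  0.00452388, -0.03650927]), 'gripper_width': 0.08777670964371512}
```

View pics/top0.png

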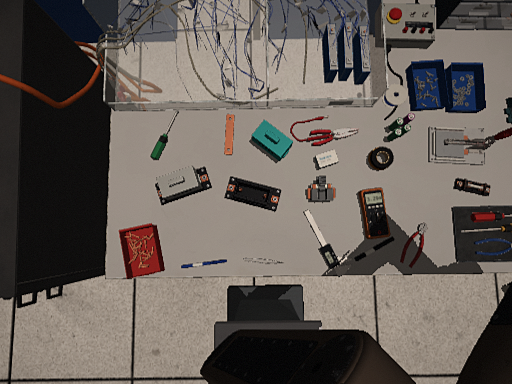

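View pics/scene0.png

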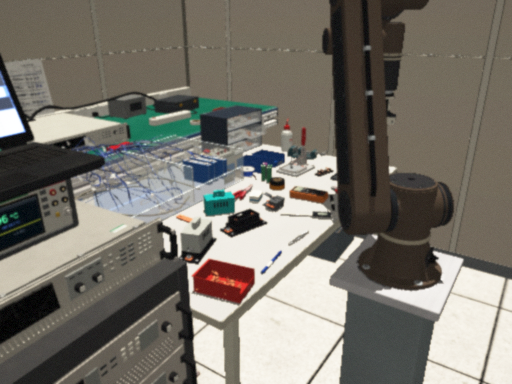

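The top view shows the grey cover on its base at (180,183). The look-alikes are the turquoise hood at (271,140), the uncovered empty base at (253,193) and the pulled carrier at (320,189). I choose the grey hood at (180,183). Next I'll measure its geometry and the free space around it.

```bash
python3 - <<'E'
from h import *
z=np.load("top0.npz");d=z['d'];p=z['p'];i=r.camera_info("top");X=cloud("top",d,i)
print("cam pos",np.linalg.inv(i['camera_from_world'])[:3,3])
w=(X[...,0]>.45)&(X[...,0]<.68)&(X[...,1]>.13)&(X[...,1]<.38)
for lo,hi,nm in((.1,.125,"fin"),(.08,.095,"covertop"),(.004,.03,"base")):
    m=w&(X[...,2]>lo)&(X[...,2]<hi);P=X[m]
    rc=cv2.minAreaRect(P[:,:2].astype(np.float32)*1000);print(nm,m.sum(),P.mean(0).round(4),np.round(rc[0]),np.round(rc[1]),round(rc[2],1))
w=(X[...,0]>.42)&(X[...,0]<.64)&(X[...,1]>-.07)&(X[...,1]<.14);m=w&(X[...,2]>.004)&(X[...,2]<.06)
rc=cv2.minAreaRect(X[m][:,:2].astype(np.float32)*1000);print("empty",np.round(rc[0]),np.round(rc[1]),rc[2])
for u,v in((220,235),(200,140),(205,264),(140,250),(160,230),(320,230),(205,265),(262,261),(122,226)):print(u,v,X[v,u].round(3))
c=cv2.resize(p[120:270,110:310],None,fx=4,fy=4,interpolation=cv2.INTER_CUBIC);cv2.imwrite("pics/c1.png",c)
R=cv2.Rodrigues
from scipy.spatial.transform import Rotation as Ro
s=r.get_state();print(Ro.from_euler('xyz',s['eef_rot'],degrees=True).as_matrix().round(3),r.hold_point_z)
E
```

```text
cam pos [0.40514418 0.01856503 1.13346351]
fin 86 [0.5657 0.2559 0.109 ] [566. 256.] [16. 43.] 21.7
covertop 730 [0.5653 0.2558 0.0872] [566. 257.] [ 62. 111.] 18.8
base 598 [0.5816 0.2533 0.0118] [565. 256.] [247. 230.] 89.8
empty [530.  35.] [218. 209.] 1.1162974834442139
220 235 [ 0.411  0.142 -0.   ]
200 140 [0.709 0.205 0.003]
205 264 [0.325 0.187 0.008]
140 250 [0.369 0.382 0.016]
160 230 [ 0.429  0.327 -0.001]
320 230 [ 0.421 -0.163  0.001]
205 265 [ 0.321  0.189 -0.004]
262 261 [0.331 0.015 0.003]
122 226 [0.442 0.442 0.006]
[[-0.    -0.43   0.903]
 [ 0.     0.903  0.43 ]
 [-1.     0.    -0.   ]] 0.0188
```

View pics/c1.png

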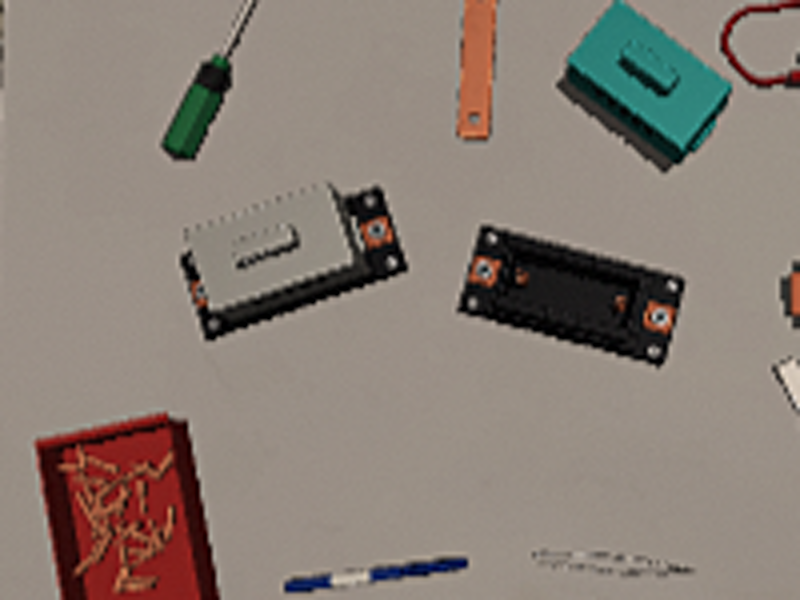

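The crop confirms the choice: a light grey hood with a fin at crop (268,245), sitting on a black base, with turquoise elsewhere. Fin and cover centre is about (0.566, 0.257), top at about z 0.110, yaw about 19°. I'll move above it.

```bash
python3 -m creep '[[0,0,0,0,3.31,3.11,100],[0,0,0,0,3.31,3.11,100],[0,0,0,0,3.31,3.11,100],[0,0,0,0,3.31,3.11,100],[0,0,0,0,3.31,3.11,100],[0,0,0,0,3.31,3.11,100],[0,0,0,0,3.31,3.11,100],[0,0,0,0,3.31,3.11,100]]' | tail -5
python3 -m creep '[[0,0,0,0,3.31,3.11,100],[0,0,0,0,3.31,3.11,100],[0,0,0,0,3.31,3.11,100],[0,0,0,0,3.31,3.11,100],[0,0,0,0,3.31,3.11,100],[0,0,0,0,3.31,3.11,100],[0,0,0,0,3.31,3.11,100],[0,0,0,0,3.31,3.11,100]]' | tail -5
python3 -m creep '[[-0.14,0,0,0,3.31,3.11,100],[-0.14,0,0,0,3.72,2.61,100],[-0.14,0,0,0,4.05,2.06,100],[-0.14,0,0,0,4.3,1.47,100],[-0.14,0,0,0,0,0,100],[-0.14,0,0,0,0,0,100],[-0.14,0,0,0,0,0,100],[-0.14,0,0,0,0,0,100]]' | tail -5
python3 -m creep '[[-0.14,0,0,0,0,0,100],[-0.14,0,0,0,0,0,100],[-0.054,0,0,0,0,0,100],[0,0,0,0,0,0,100]]' | tail -5
```

```text
time_s: 1.2
tcp_pos: [0.4013, -0.2616, 0.2269]
eef_rot: [-37.8, 89.9, -12.3]
contact_force: [1.4, -0.6, 0.8]
gripper_width: 0.0876
time_s: 2.0
tcp_pos: [0.512, 0.0849, 0.227]
eef_rot: [0.8, 89.9, 26.3]
contact_force: [0.5, 0.0, -0.8]
gripper_width: 0.0877
time_s: 2.8
tcp_pos: [0.492, 0.2549, 0.2267]
eef_rot: [-41.0, 90.0, 49.0]
contact_force: [0.5, 0.2, -0.6]
gripper_width: 0.0877
time_s: 3.2
tcp_pos: [0.4921, 0.2546, 0.2267]
eef_rot: [-52.1, 90.0, 56.7]
contact_force: [0.3, 0.4, -0.3]
gripper_width: 0.0874
```

```bash
cat >> h.py <<'E'
from scipy.spatial.transform import Rotation as Ro
def T():
    s=r.get_state(); return s['tcp_pos'],Ro.from_euler('xyz',s['eef_rot'],degrees=True).as_matrix(),s
def rect(P):
    (c,(a,b),t)=cv2.minAreaRect((P[:,:2]*1000).astype(np.float32)); t=t if b>a else t-90
    return np.round(c,1),np.round(sorted((a,b)),1),round(t,1)   # t = yaw of short side (x axis)
def go(target,yaw=None):
    t,R,s=T(); y=np.degrees(np.arctan2(R[1,1],R[0,1])); print("shift cm",(R.T@(np.array(target)-t)*100).round(2),"jaw yaw",y.round(1))
    if yaw is not None: dy=(yaw-y+90)%180-90; print("rx",-np.radians(dy).round(4))
E
python3 - <<'E'
from h import *
t,R,s=T();i=r.camera_info("wrist");p,d=r.capture("wrist");X=cloud("wrist",d,i);np.savez("w1.npz",p=p,d=d)
cv2.imwrite("pics/w1.png",p);print("cam",np.linalg.inv(i['camera_from_world']).round(3))
for lo,hi in((.1,.125),(.08,.095),(.018,.03),(.004,.012)):
    m=(abs(X[...,2]-(lo+hi)/2)<(hi-lo)/2)&(np.hypot(X[...,0]-.566,X[...,1]-.257)<.1)
    if m.sum()>5: print(lo,m.sum(),np.median(X[m],0).round(4),*rect(X[m]))
print(R.round(3));go([.566,.257,.15],18.8)
for m in r.masks_of("cover","wrist"): print(m['score'],m['rect'])
E
```

```text
cam [[-0.947 -0.311 -0.087  0.516]
 [-0.323  0.912  0.254  0.186]
 [ 0.001  0.268 -0.963  0.384]
 [ 0.     0.     0.     1.   ]]
0.1 893 [0.564  0.2537 0.1092] [564.8 254.9] [15.7 43.6] 18.6
0.08 6704 [0.5635 0.2482 0.0869] [564.6 255.5] [ 62.3 110. ] 18.6
0.018 368 [0.5506 0.2077 0.0231] [547.1 235.2] [ 55.8 132.5] 46.8
0.004 1635 [0.5717 0.1931 0.0076] [564.5 255. ] [ 69.8 163.2] 18.8
[[ 0.    -0.946 -0.323]
 [ 0.    -0.323  0.946]
 [-1.    -0.     0.   ]]
shift cm [ 7.67 -7.07 -2.14] jaw yaw -161.3
rx -0.0016
0.69 [139.7, 88.5, 216.0, 208.5]
```

View pics/w1.png

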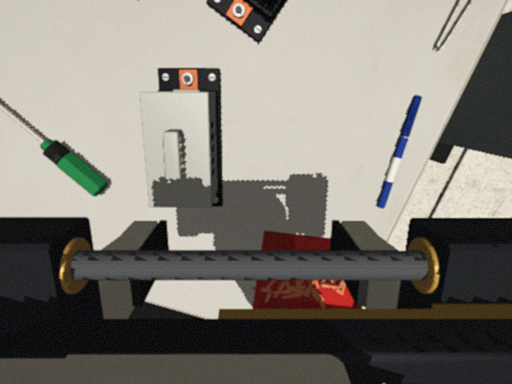

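The wrist view shows the grey cover at (180,150) with its fin at (173,155), the base lug at (187,78) and nothing close beside it. Both views agree on centre (0.565, 0.2555), fin top 0.109–0.110 and yaw 18.7°. I'll move over it and down to TCP z 0.091, then grip.

```bash
python3 -c "
from h import *
go([.565,.2555,.0905],18.7)"
python3 -m creep '[[0,0,0,0,-3.5,-1.1,100],[0,0,0,0,-3.45,-1.1,100],[0,0,0,4,0,0,100],[0,0,0,4,0,0,100],[0,0,0,3,0,0,100],[0,0,0,2.1,0,0,100],[0,0,0,0,0,0,100]]' 30 | tail -5;python3 -c "
from h import *
go([.565,.2555,.0905],18.7)"
```

```text
shift cm [13.62 -6.93 -2.25] jaw yaw -161.3
rx -0.0002
time_s: 4.0
tcp_pos: [0.5633, 0.2548, 0.0921]
eef_rot: [107.7, 89.6, -143.6]
contact_force: [-1.0, 0.5, -0.5]
gripper_width: 0.0875
shift cm [ 0.16 -0.19  0.01] jaw yaw -161.3
rx -0.0004
```

```bash
python3 -m creep '[[0,0,0,0.15,-0.19,0,30],[0,0,0,0,0,0,0],[0,0,0,0,0,0,0],[0,0,0,0,0,0,0],[0,0,0,0,0,0,0],[0,0,0,0,0,0,0],[0,0,0,0,0,0,0]]' 40 | tail -5;python3 -c "
from h import *
go([.565,.2555,.0905],18.7)"
```

```text
time_s: 4.7
tcp_pos: [0.5669, 0.2568, 0.0942]
eef_rot: [-75.3, 90.0, 33.5]
contact_force: [-0.1, 0.0, 0.5]
gripper_width: 0.0371
shift cm [ 0.37  0.22 -0.06] jaw yaw -161.2
rx 0.0017
```

```bash
python3 -m creep '[[0,0,0,0,0,0,0],[0,0,0,0,0,0,0],[0,0,0,0,0,0,0],[0,0,0,0,0,0,0],[0,0,0,0,0,0,0]]' 40 | tail -5;python3 -c "
from h import *
go([.565,.2555,.0905],18.7)
for k in range(3): r.capture('top');print(r.get_state()['tcp_pos'].round(4))"
```

```text
time_s: 5.2
tcp_pos: [0.5664, 0.2565, 0.0937]
eef_rot: [101.6, 89.9, -149.6]
contact_force: [-0.6, -0.7, -2.2]
gripper_width: 0.0142
shift cm [ 0.32  0.17 -0.05] jaw yaw -161.2
rx 0.0014
[0.5664 0.2565 0.0937]
[0.5664 0.2565 0.0937]
[0.5664 0.2565 0.0937]
```

Fin is gripped at 14.2 mm. I'll pull straight up, gently at first.

```bash
python3 -m creep '[[0,0,0,-0.2,0,0,0],[0,0,0,-0.2,0,0,0],[0,0,0,-0.2,0,0,0],[0,0,0,-0.2,0,0,0],[0,0,0,-0.3,0,0,0],[0,0,0,-0.4,0,0,0],[0,0,0,-0.5,0,0,0],[0,0,0,0,0,0,0]]' 50 | tail -5
python3 -m creep '[[0,0,0,-1,0,0,0],[0,0,0,-1.5,0,0,0],[0,0,0,-2,0,0,0],[0,0,0,-2,0,0,0],[0,0,0,-2,0,0,0],[0,0,0,0,0,0,0]]' 50 | tail -5
python3 -c "
from h import *
p,d=r.capture('wrist');q,e=r.capture('top');cv2.imwrite('pics/w2.png',np.hstack([p[:,100:412],cv2.resize(q[120:280,110:310],(480,384))]));go([.425,.15,.18])
X=cloud('top',e);m=(X[...,2]>.14)&(X[...,2]<.19)&(abs(X[...,0]-.565)<.1)&(abs(X[...,1]-.25)<.1);print(m.sum(),np.median(X[m],0))"
```

```text
time_s: 6.15
tcp_pos: [0.5671, 0.2569, 0.1154]
eef_rot: [-76.4, 89.9, 32.4]
contact_force: [-3.6, -1.4, 0.7]
gripper_width: 0.0135
time_s: 6.75
tcp_pos: [0.5695, 0.2583, 0.2038]
eef_rot: [-78.4, 89.5, 30.5]
contact_force: [0.5, -0.0, -1.7]
gripper_width: 0.0138
shift cm [ 1.96 16.96 -5.57] jaw yaw -161.2
178 [0.55072794 0.21984641 0.16556303]
```

View pics/w2.png

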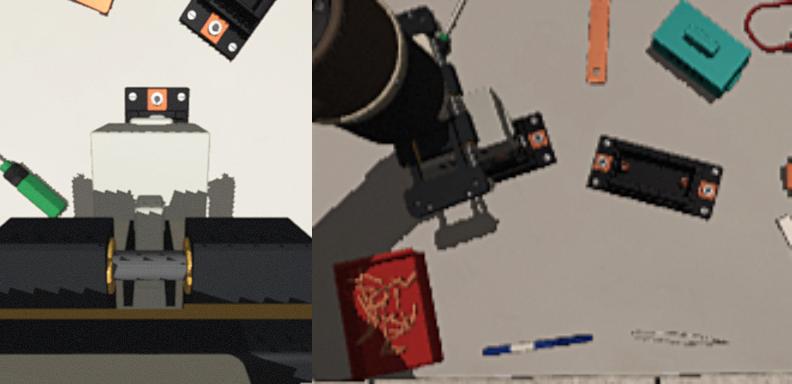

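The cover is off and held: wrist view at (150,170), the base's open end visible at (157,100), and in the top view the dark socket is uncovered. I'll carry it to the free patch at (0.425, 0.15), staying high.

```bash
python3 -m creep '[[0,0,0,0,2,-0.66,0],[0,0,0,0,3.5,-1.15,0],[0,0,0,0,4,-1.3,0],[0,0,0,0,4,-1.3,0],[0,0,0,0,2.4,-0.8,0],[0,0,0,0,1.06,-0.36,0],[0,0,0,0,0,0,0],[0,0,0,0,0,0,0]]' 50 | tail -5
python3 - <<'E'
from h import *
t,R,s=T();i=r.camera_info("wrist");p,d=r.capture("wrist");X=cloud("wrist",d,i);print(t,s['gripper_width'])
m=(X[...,2]>.15)&(X[...,2]<.21)&(np.hypot(X[...,0]-t[0],X[...,1]-t[1])<.075)
P=X[m];print(np.histogram(P[:,2],12))
mm=abs(X-t)[...,2]<.2
for lo in np.arange(.16,.2,.01):
    k=m&(X[...,2]>lo)&(X[...,2]<lo+.01); print(round(lo,2),k.sum(), *(rect(X[k]) if k.sum()>20 else ()))
e,f=r.capture("top");Y=cloud("top",f)
m=(abs(Y[...,0]-.425)<.12)&(abs(Y[...,1]-.15)<.1)&(Y[...,2]>.01)&(Y[...,2]<.06);print("obstacles near",m.sum(),Y[m].min(0) if m.sum() else '',Y[m].max(0) if m.sum() else '')
# base now open
m=(abs(Y[...,0]-.565)<.12)&(abs(Y[...,1]-.2555)<.12)
for lo,hi in((.004,.012),(.018,.03),(.045,.055),(.065,.09)):
    k=m&(Y[...,2]>lo)&(Y[...,2]<hi)
    if k.sum()>10: print(lo,k.sum(),np.median(Y[k],0).round(3),*rect(Y[k]))
cv2.imwrite("pics/w3.png",np.hstack([p[:,100:412],cv2.resize(e[120:280,110:310],(480,384))]))
E
```

```text
time_s: 7.65
tcp_pos: [0.425, 0.15, 0.1992]
eef_rot: [-84.9, 90.0, 23.9]
contact_force: [0.6, 0.1, -1.5]
gripper_width: 0.0136
[0.42495793 0.14997583 0.19916057] 0.013616979546349973
(array([   17,    95,    94,    35,    75,   107,   112,   114, 10110,
         114,   154,   231]), array([0.15005315, 0.15504801, 0.16004287, 0.16503773, 0.1700326 ,
       0.17502746, 0.18002232, 0.18501718, 0.19001204, 0.19500691,
       0.20000177, 0.20499663, 0.20999149]))
0.16 128 [442.7  97.3] [ 0.4 59.1] -71.3
0.17 183 [442.9  97.3] [ 0.3 60. ] -71.4
0.18 226 [442.9  97.4] [ 0.4 60.3] -71.2
0.19 10224 [426.2 147.2] [ 62.2 105.4] 18.8
0.2 385 [430.8 134.8] [13.9 35.5] -71.0
obstacles near 144 [0.31696699 0.0507082  0.01001442] [0.5449933  0.24953796 0.05344318]
0.004 260 [0.596 0.203 0.007] [608.2 252.3] [149.5 249.9] -9.8
0.018 152 [0.633 0.322 0.023] [602.2 285.7] [ 96.8 185.3] -33.3
0.045 173 [0.579 0.248 0.05 ] [570.3 257.6] [ 46.9 101.7] 18.5
0.065 35 [0.585 0.259 0.08 ] [567.6 254. ] [19.9 51.8] -66.9
```

View pics/w3.png

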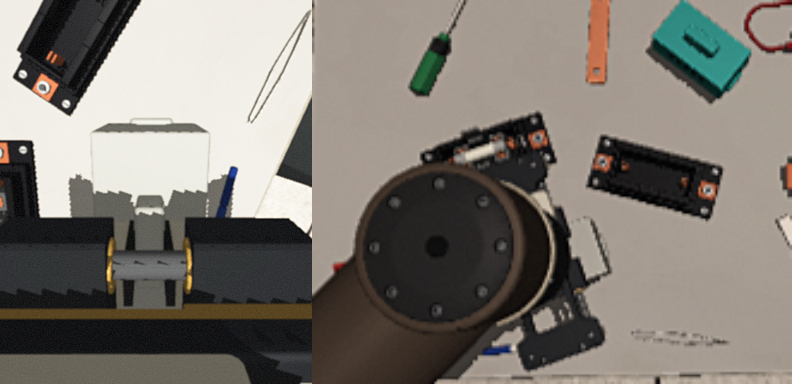

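The cover is held square (top face at z 0.1925, yaw 18.8°, no slip). The patch is clear of both bases at left in the wrist crop and of the pen at (228,190). The rim needs to descend about 129 mm.

```bash
python3 -m creep '[[0,0,0,2,0,0,0],[0,0,0,3,0,0,0],[0,0,0,3,0,0,0],[0,0,0,2.2,0,0,0],[0,0,0,1,0,0,0],[0,0,0,0.5,0,0,0],[0,0,0,0.2,0,0,0],[0,0,0,0,0,0,0]]' 50 | tail -5
python3 -c "
from h import *
t,R,s=T();go([.425,.15,.0702])
p,d=r.capture('wrist');X=cloud('wrist',d);k=(np.hypot(X[...,0]-.432,X[...,1]-.13)<.02)&(X[...,2]<.068)&(X[...,2]>.03);print(np.median(X[k],0),k.sum())"
```

```text
time_s: 8.55
tcp_pos: [0.4248, 0.1499, 0.0806]
eef_rot: [-73.8, 89.9, 35.0]
contact_force: [0.1, 0.1, -1.5]
gripper_width: 0.0135
shift cm [ 1.04 -0.02  0.01] jaw yaw -161.2
[nan nan nan] 0
  return _methods._mean(a, axis=axis, dtype=dtype,
  ret = um.true_divide(
```

```bash
python3 -m creep '[[0,0,0,0.3,0,0,0],[0,0,0,0.2,0,0,0],[0,0,0,0.2,0,0,0],[0,0,0,0.1,0,0,0],[0,0,0,0.1,0,0,0],[0,0,0,0,0,0,0],[0,0,0,0,0,0,0]]' 50 | tail -5
python3 -m creep '[[0,0,0,0.08,0,0,0],[0,0,0,0.06,0,0,0],[0,0,0,0,0,0,0],[0,0,0,0,0,0,0]]' 50 | tail -5
```

```text
time_s: 9.3
tcp_pos: [0.4242, 0.1494, 0.0711]
eef_rot: [117.9, 90.0, -133.3]
contact_force: [-0.8, 0.3, -1.0]
gripper_width: 0.0138
time_s: 9.7
tcp_pos: [0.4242, 0.1494, 0.0696]
eef_rot: [118.6, 90.0, -132.6]
contact_force: [-0.6, -0.2, -1.5]
gripper_width: 0.0133
```

```bash
for k in 1 2 3; do python3 -m creep '[[0,0,0,0.06,0,0,0],[0,0,0,0,0,0,0]]' 50 | grep -E "tcp|contact"; done
```

```text
tcp_pos: [0.4243, 0.1495, 0.0695]
contact_force: [-2.4, -0.3, 4.4]
tcp_pos: [0.4243, 0.1494, 0.0694]
contact_force: [-4.7, -0.9, 12.8]
tcp_pos: [0.4243, 0.1495, 0.0694]
contact_force: [-9.0, -1.0, 21.1]
```

Contact. I'll relieve the push, then open gently and back straight up.

```bash
python3 -m creep '[[0,0,0,-0.14,0,0,0],[0,0,0,0,0,0,0],[0,0,0,0,0,0,0]]' 50 | grep -E "tcp|contact"
python3 -m creep '[[0,0,0,0,0,0,20],[0,0,0,0,0,0,25],[0,0,0,0,0,0,30],[0,0,0,0,0,0,40],[0,0,0,0,0,0,50],[0,0,0,0,0,0,50],[0,0,0,0,0,0,50]]' 20 | tail -4
python3 -m creep '[[0,0,0,-1,0,0,50],[0,0,0,-2,0,0,100],[0,0,0,-4,0,0,100],[0,0,0,-4,0,0,100],[0,0,0,-3,0,0,100],[0,0,0,0,-4,1.35,100],[0,0,0,0,-4,1.35,100],[0,0,0,0,0,0,100]]' 20 | tail -5
python3 - <<'E'
from h import *
i=r.camera_info("wrist");p,d=r.capture("wrist");X=cloud("wrist",d,i)
cv2.imwrite("pics/w4.png",p)
k=(np.hypot(X[...,0]-.425,X[...,1]-.15)<.09)&(X[...,2]>.055)&(X[...,2]<.07);print("cover",k.sum(),np.median(X[k],0),rect(X[k]) if k.sum()>9 else '')
for lo,hi in((.004,.012),(.018,.03),(.045,.054),(.056,.07),(.07,.09)):
    k=(np.hypot(X[...,0]-.565,X[...,1]-.2555)<.1)&(X[...,2]>lo)&(X[...,2]<hi)
    if k.sum()>9: print(lo,k.sum(),np.median(X[k],0).round(4),rect(X[k]))
E
```

```text
tcp_pos: [0.4243, 0.1496, 0.0694]
contact_force: [-2.9, 0.3, 4.4]
tcp_pos: [0.4242, 0.1494, 0.0692]
eef_rot: [98.1, 90.0, -153.1]
contact_force: [-0.9, -0.0, 0.0]
gripper_width: 0.0433
time_s: 12.1
tcp_pos: [0.4944, 0.2032, 0.2097]
eef_rot: [-102.1, 89.9, 6.8]
contact_force: [-1.2, -1.0, -0.0]
gripper_width: 0.0868
cover 6518 [0.43002176 0.14384433 0.06304335] (array([425.3, 149.1]), array([ 62.2, 109.7]), 18.8)
0.004 2062 [0.5691 0.1975 0.0076] (array([564.3, 255. ]), array([ 69.7, 163.5]), 18.9)
0.018 1243 [0.5521 0.2199 0.0233] (array([556.1, 251.3]), array([ 63.3, 147. ]), 28.5)
0.045 1739 [0.5584 0.241  0.0492] (array([564.8, 255. ]), array([ 54.2, 101.9]), 18.6)
0.056 890 [0.5672 0.2552 0.0575] (array([564.3, 253.7]), array([48.4, 52.5]), 61.2)
0.07 323 [0.5836 0.2561 0.0801] (array([564.7, 255.1]), array([21.8, 51.5]), -71.5)
```

View pics/w4.png

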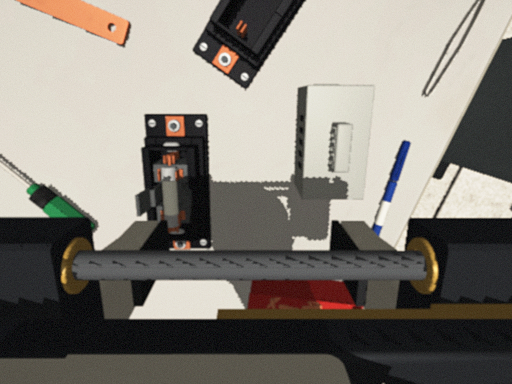

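The cover stands flat at wrist pixel (335,143), measured at (0.425, 0.149) with its top at 63 mm, clear of both bases. The carrier's tabs are at (0.5647, 0.2551), top about 0.081, 51.5 mm across, yaw 18.7°. I'll go there with TCP z about 0.054.

```bash
python3 -c "
from h import *
go([.5647,.2551,.054],18.7)"
```

```text
shift cm [15.52 -8.56  2.73] jaw yaw -161.2
rx 0.0017
```

```bash
python3 -m creep '[[0,0,0,0,-3,0.95,100],[0,0,0,0,-3.5,1.1,100],[0,0,0,0,-2.06,0.68,100],[0,0,0,3,0,0,100],[0,0,0,4,0,0,100],[0,0,0,3,0,0,100],[0,0,0,0,0,0,100],[0,0,0,0,0,0,100]]' 30 | tail -5;python3 -c "
from h import *
go([.5647,.2551,.054],18.7)"
```

```text
time_s: 12.95
tcp_pos: [0.5636, 0.254, 0.1103]
eef_rot: [169.6, 90.0, -81.6]
contact_force: [0.3, 0.3, 0.7]
gripper_width: 0.0878
shift cm [ 5.63 -0.14  0.08] jaw yaw -161.2
rx 0.002
```

```bash
python3 -m creep '[[0,0,0,2,-0.13,0.08,100],[0,0,0,1.6,0,0,100],[0,0,0,1,0,0,100],[0,0,0,0.7,0,0,100],[0,0,0,0.3,0,0,100],[0,0,0,0,0,0,70],[0,0,0,0,0,0,70]]' 30 | tail -5;python3 -c "
from h import *
go([.5647,.2551,.054],18.7)"
```

```text
time_s: 13.65
tcp_pos: [0.5649, 0.2556, 0.054]
eef_rot: [-76.7, 89.9, 32.1]
contact_force: [0.3, 0.3, -0.6]
gripper_width: 0.0766
shift cm [ 0.    0.03 -0.04] jaw yaw -161.2
rx 0.0018
```

```bash
python3 -m creep '[[0,0,0,0,0,0,0],[0,0,0,0,0,0,0],[0,0,0,0,0,0,0],[0,0,0,0,0,0,0],[0,0,0,0,0,0,0],[0,0,0,0,0,0,0],[0,0,0,0,0,0,0],[0,0,0,0,0,0,0]]' 30 | tail -5
python3 -m creep '[[0,0,0,0,0,0,0],[0,0,0,0,0,0,0],[0,0,0,0,0,0,0],[0,0,0,0,0,0,0],[0,0,0,0,0,0,0]]' 30 | tail -5;
```

```text
time_s: 14.45
tcp_pos: [0.5644, 0.2553, 0.0539]
eef_rot: [-96.4, 90.0, 12.4]
contact_force: [-2.6, -0.3, 6.6]
gripper_width: 0.0303
time_s: 14.95
tcp_pos: [0.5644, 0.2553, 0.0539]
eef_rot: [-129.5, 90.0, -20.7]
contact_force: [-2.8, -1.6, 6.3]
gripper_width: 0.0301
```

Both catches are pressed right in (30 mm over the tabs). I'll draw the carrier straight up.

```bash
python3 -m creep '[[0,0,0,-0.2,0,0,0],[0,0,0,-0.3,0,0,0],[0,0,0,-0.4,0,0,0],[0,0,0,-0.4,0,0,0],[0,0,0,-0.4,0,0,0],[0,0,0,0,0,0,0]]' 40 | tail -5
python3 -m creep '[[0,0,0,-0.6,0,0,0],[0,0,0,-0.8,0,0,0],[0,0,0,-0.8,0,0,0],[0,0,0,-0.8,0,0,0],[0,0,0,-0.8,0,0,0],[0,0,0,-0.8,0,0,0],[0,0,0,0,0,0,0]]' 40 | tail -5
```

```text
time_s: 15.55
tcp_pos: [0.5646, 0.2553, 0.071]
eef_rot: [-86.0, 90.0, 22.8]
contact_force: [-0.7, -0.0, 0.3]
gripper_width: 0.0292
time_s: 16.25
tcp_pos: [0.5652, 0.2559, 0.118]
eef_rot: [-73.4, 89.8, 35.4]
contact_force: [0.4, 0.1, -1.2]
gripper_width: 0.0292
```

```bash
python3 -m creep '[[0,0,0,-1.2,0,0,0],[0,0,0,-1.6,0,0,0],[0,0,0,-1.6,0,0,0],[0,0,0,-1.3,0,0,0],[0,0,0,-0.8,0,0,0],[0,0,0,-0.3,0,0,0],[0,0,0,0,0,0,0],[0,0,0,0,0,0,0]]' 40 | tail -5
python3 - <<'E'
from h import *
t,R,s=T();i=r.camera_info("wrist");p,d=r.capture("wrist");X=cloud("wrist",d,i);e,f=r.capture("scene")
cv2.imwrite("pics/w5.png",np.hstack([p[:,100:412],cv2.resize(e[180:280,160:285],(480,384))]))
k=(np.hypot(X[...,0]-t[0],X[...,1]-t[1])<.06)&(X[...,2]>.1)&(d>0);print(t,np.histogram(X[k][:,2],10))
k=(np.hypot(X[...,0]-.425,X[...,1]-.15)<.09)&(X[...,2]>.055)&(X[...,2]<.07);print("cover",k.sum(),np.median(X[k],0),rect(X[k]) if k.sum()>9 else '')
Y=cloud("scene",f)
k=(np.hypot(Y[...,0]-t[0],Y[...,1]-t[1])<.07)&(f>0);print(np.histogram(Y[k][:,2],np.arange(0,.3,.015)))
for n in("wrist","scene"):
    for m in r.masks_of("carrier",n)[:3]:
        Z=(X if n=="wrist" else Y)[m['pixels']];print(n,m['score'],np.round(m['rect']),np.percentile(Z,[3,50,97],axis=0).round(3).tolist())
E
```

```text
time_s: 17.05
tcp_pos: [0.5641, 0.2551, 0.1835]
eef_rot: [100.4, 89.9, -150.8]
contact_force: [-0.7, 0.4, -1.5]
gripper_width: 0.0291
[0.56411227 0.25513135 0.18353431] (array([  285,   475,  2822,  2742,  1288,   811,   507,  8904, 25484,
       30158]), array([0.13754403, 0.15375262, 0.16996121, 0.1861698 , 0.20237839,
       0.21858698, 0.23479557, 0.25100416, 0.26721275, 0.28342134,
       0.29962993]))
cover 8340 [0.43311874 0.14559365 0.06310785] (array([425.4, 149.7]), array([ 63.5, 109.9]), 18.5)
(array([267, 224, 199, 156,   0,   0,   0,   0,   0,  66,  87,  94,  99,
        87,  78,  78,  47, 188, 194]), array([0.   , 0.015, 0.03 , 0.045, 0.06 , 0.075, 0.09 , 0.105, 0.12 ,
       0.135, 0.15 , 0.165, 0.18 , 0.195, 0.21 , 0.225, 0.24 , 0.255,
       0.27 , 0.285]))
wrist 0.61 [218. 148. 280. 294.] [[0.553, 0.219, 0.146], [0.57, 0.24, 0.185], [0.588, 0.282, 0.21]]
scene 0.86 [188. 190. 205. 220.] [[0.539, 0.234, 0.142], [0.553, 0.278, 0.167], [0.575, 0.294, 0.195]]
scene 0.52 [285. 208. 335. 215.] [[0.292, -0.244, -0.001], [0.335, -0.192, 0.013], [0.461, -0.127, 0.019]]
```

View pics/w5.png

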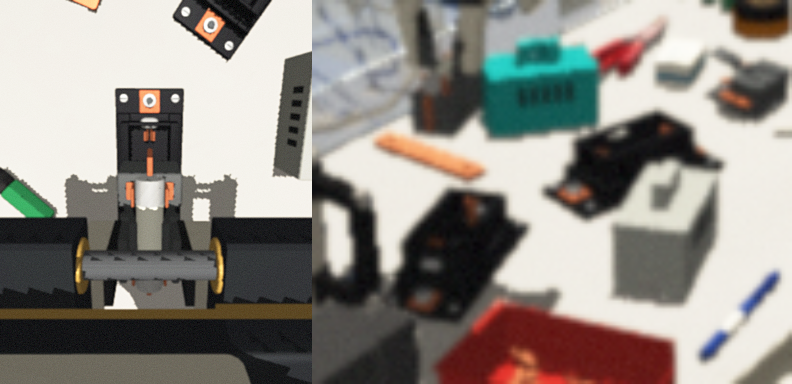

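The carrier is held by its pinched catches (fuse at wrist crop (150,200)), clear of the open socket at (148,130), with its underside at about z 0.138, or 88 mm above the rim. The cover stands in scene crop at (665,235), touching neither base. I'll do a last stillness check, then hand in.

```bash
python3 -m creep '[[0,0,0,0,0,0,0],[0,0,0,0,0,0,0],[0,0,0,0,0,0,0],[0,0,0,0,0,0,0]]' 40 | tail -5
python3 - <<'E'
from h import *
print(abs(r.get_state()['qd']).max())
p,d=r.capture("wrist");X=cloud("wrist",d);m=r.masks_of("carrier","wrist")
if m:
    Z=X[m[0]['pixels']&(d>0)]; print(m[0]['score'],np.percentile(Z,[3,50,97],axis=0).round(3).tolist())
print(r.close_job())
E
```

```text
time_s: 17.65
tcp_pos: [0.5645, 0.2554, 0.1843]
eef_rot: [-127.6, 90.0, -18.9]
contact_force: [0.6, 0.3, -1.4]
gripper_width: 0.0293
0.09424311170511158
0.69 [[0.552, 0.22, 0.142], [0.57, 0.241, 0.186], [0.588, 0.283, 0.211]]
the job is handed in; nothing more can be done
None
```

I finished the job and handed it in at about 17.7 s of the 54 s allowed; `close_job` gives no verdict.

- **Cover:** I pulled the grey touch cover straight up off its detents. It now stands open side down at about (0.425, 0.149), its top level at 63 mm, touching neither base. I met the table stiffly in the last fraction of a millimetre: the downward push reached about 21 N for a moment, and I backed off before opening the fingers.
- **Carrier:** I pinched both catches right in and drew the carrier straight up. It is held upright and still about 88 mm above the socket rim, by its catches, with 40 N of grip.
- **Last checks:**
  - The gripper opening is steady at 29.2 mm. The text gives 31 mm over the pressed tabs, so this is a little under, and I take it as pressed to the stop.
  - The wrist force is about −1.4 N against about 1.8 N of carrier weight, which is within the sensor's noise.
  - The carrier mask did not move between two looks, and joint speeds were under 0.1 °/s.
  - I did not measure the carrier's tilt; it looked level in the wrist picture.
- **Other things:** I touched nothing else, though I did not re-measure where the other items lie.

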